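# Set out a stripped valve's parts for refitting

### The arm

A 6-joint arm with a two-finger parallel gripper is mounted at the origin on the work surface. World frame = base frame: x ahead of the robot, y to its left, z up, the work surface at z = 0. Lengths are in mm, angles in degrees, forces in N, time in s.
With the tool pointing down it reaches from about 350 to 725 mm from the base axis. Payload 6 kg.
Tool frame: the origin (TCP) lies midway between the tips of the shut fingers; the grasp point (between the pads) lies 19 mm behind it (arm.grip_depth is the distance from the TCP to the grasp point, in mm); z points along the fingers, y is the line along which they close (so a half turn about z gives the same grasp; the last joint's range is limited). The gripper opens to 85 mm and grips with 20 to 120 N. Pads are 22 mm wide; open, the fingers measure 114 mm over their backs; the gripper's body (76 mm by 85 mm) begins 54 mm behind the grasp point. The pads swing forward as they close: fully open they stand 13 mm farther back than shut.
Start: joints at [-47, 2.303, 4.859, 0, -92.561, -19.12], TCP at [242.908, -548.607, 231.261] pointing down, gripper open.
Joint ranges: [-146.85, 146.85], [-73.84, 115.35], [-62.03, 85.46], [-188.31, 113.3], [-161.28, -10.13], [-171.36, 171.36]. Speed limits (degrees/s): [147.25, 147.25, 172.46, 180, 180, 180].

### API

Orientations are given as a 3x3 rotation matrix whose columns are the frame's x, y, z axes.
In Python, from cell import arm, vision gives the robot as it stands.
- The arm moves only by the tool jog_arm, never from a script. Its argument "targets" is one flat list of numbers, 7 for each row, row after row: the opening, from 0 (shut) to 1 (fully open), then the shift along the tool's x, y, z in units of 400 mm (1.0 is 400 mm), then the turn, a rotation vector about the tool's x, y, z in units of 90 degrees (1.0 is 90 degrees). A call has 1 to 5 rows; each row is the pose to reach, as a shift and turn from the pose commanded when the call began, along the tool's axes at that moment; what a row does not reach only later rows make up. A row lasts 1/10 s, in which the tool goes at most 50 mm and 8.59 degrees, less where a joint would pass 70% of its speed; a pose out of reach is approached as far as the arm can. A call with a number of a shift or a turn outside -1 to 1 is refused whole. A call with a gripper value outside its range is refused whole. The fingers move at their own pace and stop on an object; the grip force is fixed at half the most. Time passes only in rows, so rows that repeat a pose let the fingers close. It gives the time, the measured TCP pose, the force, the opening and the grip force at its end, in the units of the state.
- arm.read_state(): the state, without advancing time (a new reading comes with each control period).
- vision.capture(name): name is "side" or "top"; returns the picture (384x512x3 uint8, red, green, blue); there is no depth.
- vision.camera_params(name): a dict with "vfov" (degrees; the focal length in pixels is half the picture's height over the tangent of half this angle, whatever the lens; pixels are square), "cx", "cy" (the principal point, pixels), "R" (3x3) and "t" (3): a world point X has camera coordinates R X + t. Camera axes: x right, y down, z forward; pixel columns grow to the right and rows downward; lengths in mm; the calibration is good to about 2 mm. A picture is of the moment at which its call begins. camera_params takes no time and is no camera call.
- arm.hand_in(): hands the job in; it is judged then, once.
The state is a dict: "t": time; "joint_pos": joint angles; "qd": joint speeds; "joint_efforts": joint torques, N m; "tool_pos": TCP position; "eef_rot": TCP orientation; "wrist_force": force on the tool from outside, world axes, zero at the start; "wrist_torque": the same for the moment, N m; "opening": opening from 0.0 (shut) to 1.0 (fully open); "gripper_force": force on a finger pad.
Only numpy, scipy, OpenCV 4.12 (cv2) and the standard library are available. Lean on these libraries where they do the work, as an engineer would, in place of code of your own. Each camera call takes 0.05 s, during which the arm holds its last target. There are 200 camera calls.

### The job

The three inner parts of a water valve stand in the dishes of the aluminium drip tray in the order in which they came off: the one furthest to the robot's left came off first, the one furthest to its right last. Move them to the three white wells on the wooden board in the order for refitting, starting from the brass valve body that stands at one end of the board: the last one off goes in the well next to the valve body, the middle one in the middle well, and the first one off in the well farthest from the valve body. Keep the parts upright all the time, and leave each standing flat in its well.

Things in the scene. Friction and masses are not known exactly. Their poses are not given: they have to be found in the camera images.
- strainer: Steel strainer basket: flange 40 mm across and 6 mm high at the foot, then a plain cylinder 30 mm in diameter up to 62 mm, with dark bands and a dark round mouth on top; about 120 g. Grip the cylinder. Stands upright; round about its z axis where it is gripped, so any yaw will do. Origin: centre of its underside; z up.
- stem: Brass valve stem: disc 40 mm across and 10 mm high at the foot, then a cylinder 24 mm in diameter up to 50 mm, then a thin steel pin 10 mm in diameter up to 66 mm; about 150 g. Grip the 24 mm cylinder, between 15 and 50 mm up. Stands upright; round about its z axis where it is gripped, so any yaw will do. Origin: centre of its underside; z up.
- bonnet: Brass bonnet: hexagon 40 mm across its flats (46 mm over its corners) and 22 mm high at the foot, then a cylinder 32 mm in diameter up to 56 mm; about 200 g. Grip the cylinder, between 24 and 55 mm up. Stands upright; round about its z axis where it is gripped, so any yaw will do. Origin: centre of its underside; z up.
- dish_strainer: Grey plastic dish in which the strainer stands at the start: square, 66 mm outside, 60 mm inside, floor 3 mm thick, rim 9 mm above the underside. Fixed on the long aluminium drip tray; the three dishes look alike, 80 mm apart in a row, shuffled. Origin: centre of its underside, 12 mm above the table; x across the row, y along it to the robot's left, z up.
- dish_stem: Grey plastic dish in which the stem stands at the start: square, 66 mm outside, 60 mm inside, floor 3 mm thick, rim 9 mm above the underside. Fixed on the long aluminium drip tray; the three dishes look alike, 80 mm apart in a row, shuffled. Origin: centre of its underside, 12 mm above the table; x across the row, y along it to the robot's left, z up.
- dish_bonnet: Grey plastic dish in which the bonnet stands at the start: square, 66 mm outside, 60 mm inside, floor 3 mm thick, rim 9 mm above the underside. Fixed on the long aluminium drip tray; the three dishes look alike, 80 mm apart in a row, shuffled. Origin: centre of its underside, 12 mm above the table; x across the row, y along it to the robot's left, z up.
- well_1: One of three identical white plastic wells to fill: square, 66 mm outside, 60 mm inside, floor 3 mm thick, rim 9 mm above the underside. Fixed in a row 80 mm apart on the dark wooden board; which is where in the row is shuffled. Origin: centre of its underside, 12 mm above the table (a seated part's origin is 3 mm higher); x across the row, y along it to the robot's left, z up.
- well_2: One of three identical white plastic wells to fill: square, 66 mm outside, 60 mm inside, floor 3 mm thick, rim 9 mm above the underside. Fixed in a row 80 mm apart on the dark wooden board; which is where in the row is shuffled. Origin: centre of its underside, 12 mm above the table (a seated part's origin is 3 mm higher); x across the row, y along it to the robot's left, z up.
- well_3: One of three identical white plastic wells to fill: square, 66 mm outside, 60 mm inside, floor 3 mm thick, rim 9 mm above the underside. Fixed in a row 80 mm apart on the dark wooden board; which is where in the row is shuffled. Origin: centre of its underside, 12 mm above the table (a seated part's origin is 3 mm higher); x across the row, y along it to the robot's left, z up.
- valve_body: Stripped brass valve body, fixed: a pipe 120 mm long lying across the row, with an open upright neck 44 mm across, 72 mm high, on a wooden block 70 x 50 mm. In line with the wells at the left or right end of the board, 110, 190 and 270 mm from their centres (a paste tin, 58 mm across, 55 mm high, is at the other end). Origin: on the table under the neck; y along the row to the robot's left.
Not all that is in view belongs to the job. Leave any orange or red look-alike of the bonnet alone.

How it is judged:
By the outcome, as a careful person would: the job done as asked, in the order asked, and still so for the second after the job is handed in, with the robot touching nothing.
It also fails if it takes over 80 s, if anything falls off the work surface, if the arm or the gripper's body presses on something with over 40 N, if the wrist force passes 120 N, or if a joint passes its speed limit or range.

## Working session

There is one attempt and no reset: what is moved stays moved. The work goes in short steps, Python scripts to look and compute and a tool call to move; the robot and the scene stay as the last step left them, time stands still between calls to the robot, and variables do not carry over. Pictures are saved under pics/ and viewed, at most 14 in all, crops included, and the job is handed in when it is done.

Besides the shell and the picture viewer there is one more tool, called as a command line: name --argument value ..., lists and objects as JSON in quotes. jog_arm: Moves the arm, as the interface text tells. Its arguments: {"type":"object","properties":{"targets":{"type":"array"}},"required":["targets"]}

```bash
mkdir -p pics; ls; python3 - <<'E'
from cell import arm, vision
import cv2
for n in("top","side"):
    im=vision.capture(n); cv2.imwrite(f"pics/{n}0.png",im[:,:,::-1]); p=vision.camera_params(n); print(n,p)
s=arm.read_state(); print(s["tool_pos"],s["eef_rot"],s["opening"],s["t"])
E
```

```text
pics
top {'vfov': 46.25197541810299, 'cx': 259.48122171523096, 'cy': 195.0444584263915, 'R': array([[-1.44871100e-01, -9.89450490e-01,  3.02378027e-04],
       [-9.67675596e-01,  1.41619140e-01, -2.08681480e-01],
       [ 2.06437171e-01, -3.05245195e-02, -9.77983614e-01]]), 't': array([ 70.91021472, 552.32801868, 876.49888431])}
side {'vfov': 43.75017411452588, 'cx': 249.45030770803672, 'cy': 197.90003955020228, 'R': array([[-0.97453511, -0.22303754, -0.02314257],
       [-0.10381892,  0.54027082, -0.83506232],
       [ 0.19875349, -0.81139491, -0.5496684 ]]), 't': array([547.63524674, 110.98916803, 932.65711188])}
[ 242.85990004 -548.34247633  230.41125177] [[-9.14371333e-01 -4.04875935e-01 -7.37260639e-04]
 [-4.04876588e-01  9.14370313e-01  1.37064550e-03]
 [ 1.19187862e-04  1.55177853e-03 -9.99998789e-01]] 0.9992421507368584 0.1
```

View pics/top0.png

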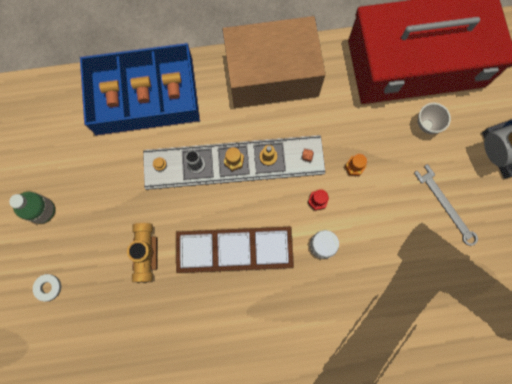

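View pics/side0.png

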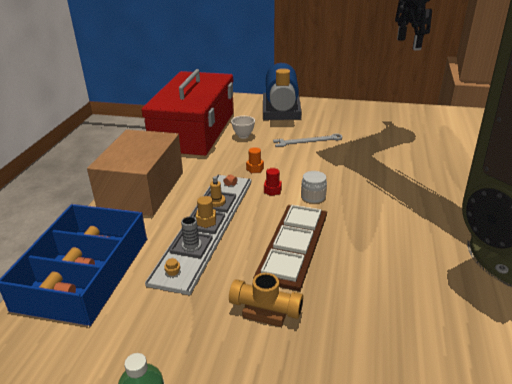

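The top view reads left to right along the tray as strainer (195,160), bonnet (233,157), stem (268,155). The board has the valve body at the left end (140,250), wells at (197,251), (234,249) and (271,247), and the paste tin at (325,244).

These could be mistaken for the parts:
- orange look-alike (357,164)
- red look-alike (319,200)
- brass knob (160,164) and red cube (308,155) on the tray ends
- fittings in the blue box (110–172, 90)

I'm choosing the three pieces standing in the grey dishes, and will check them in one close crop.

```bash
cat > h.py <<'E'
import numpy as np, cv2
from cell import arm, vision
def ray(n,u,v):
    p=vision.camera_params(n); f=192/np.tan(np.radians(p["vfov"]/2))
    d=p["R"].T@np.array([(u-p["cx"])/f,(v-p["cy"])/f,1]); return -p["R"].T@p["t"],d
def onz(n,u,v,z):
    c,d=ray(n,u,v); return (c+d*(z-c[2])/d[2])[:2]
def proj(n,X):
    p=vision.camera_params(n); f=192/np.tan(np.radians(p["vfov"]/2)); c=p["R"]@np.array(X,float)+p["t"]
    return f*c[0]/c[2]+p["cx"],f*c[1]/c[2]+p["cy"]
def go(x,y,z,phi=None):
    "shift and turn (jog units) from the measured pose to TCP x,y,z, tool down, tool y at yaw phi"
    s=arm.read_state(); R=s["eef_rot"]; d=R.T@(np.array([x,y,z])-s["tool_pos"])/400
    from scipy.spatial.transform import Rotation as Q
    out=[d.round(4)]
    if phi is not None:
        a=np.radians(phi); T=np.array([[np.sin(a),np.cos(a),0],[-np.cos(a),np.sin(a),0],[0,0,-1]])
        T[:,0]=np.cross(T[:,1],T[:,2]); out.append((Q.from_matrix(R.T@T).as_rotvec(degrees=True)/90).round(4))
    print(*out,"t",s["t"]); return out
E
python3 - <<'E'
from h import *
t=cv2.imread("pics/top0.png"); s=cv2.imread("pics/side0.png")
m=cv2.inRange(cv2.cvtColor(t,cv2.COLOR_BGR2HSV),(0,0,190),(180,50,255)); m[:220]=0;m[285:]=0;m[:,:170]=0;m[:,300:]=0
m=cv2.morphologyEx(m,cv2.MORPH_OPEN,np.ones((3,3)))
W=[]
for c in cv2.findContours(m,0,2)[0]:
    if cv2.contourArea(c)>300:
        r=cv2.minAreaRect(c); w=onz("top",*r[0],20); W.append(w); print("well",r,w.round(1))
W=sorted(W,key=lambda w:-w[1]); d=W[0]-W[-1]; print("row",np.degrees(np.arctan2(d[1],d[0])),np.linalg.norm(d)/2)
a=cv2.resize(t[130:195,140:330],None,fx=4,fy=4,interpolation=2); b=cv2.resize(s[165:295,145:260],None,fx=4,fy=4,interpolation=2)
o=np.zeros((600,760,3),np.uint8); o[:260]=a; b=cv2.resize(b,(300,339)); o[261:600,:300]=b; cv2.imwrite("pics/crop1.png",o)
E
```

```text
well ((197.0, 251.0), (28.0, 28.0), 90.0) [464.5 136.9]
well ((233.64593505859375, 249.06448364257812), (29.014741897583008, 29.82335090637207), 87.27368927001953) [457.3  59.9]
well ((271.2144775390625, 247.28929138183594), (28.764068603515625, 29.862695693969727), 87.1375961303711) [449.5 -19.2]
row 84.5270484085184 78.41968203196757
```

View pics/crop1.png

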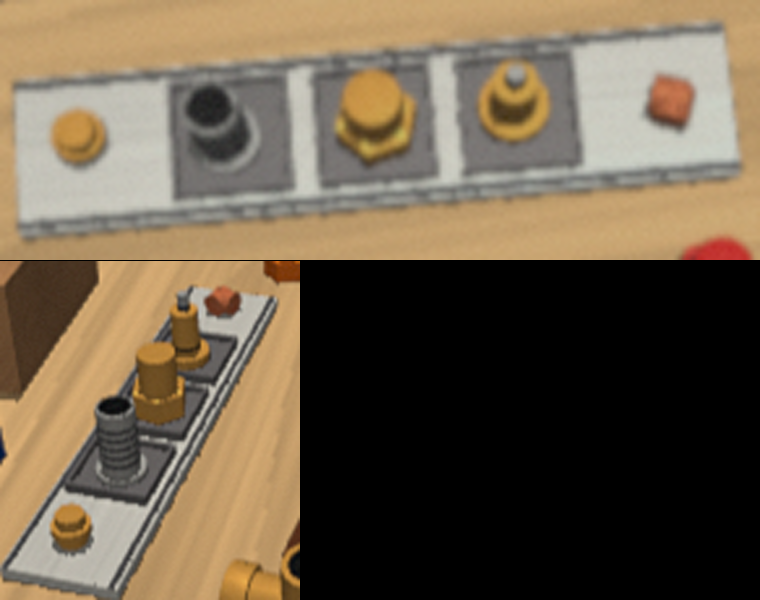

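The crop confirms it. From left to right: ribbed steel strainer with its mouth at about (192,156), hex-footed bonnet with its top at (233,155), and the pinned stem with its pin tip at (269,148). The knob and cube at the tray ends stand in no dish.

```bash
python3 - <<'E'
from h import *
P={"strainer":((192.4,156),(189.1,220.6),77),"bonnet":((233.2,154.7),(204.8,200.6),71),"stem":((269,148.7),(215.1,179),80)}
for k,(a,b,z) in P.items():
    c1,d1=ray("top",*a); c2,d2=ray("side",*b)
    s=np.linalg.lstsq(np.c_[d1,-d2],c2-c1,rcond=None)[0]
    print(k,onz("top",*a,z).round(1),onz("side",*b,z).round(1),"tri",((c1+s[0]*d1+c2+s[1]*d2)/2).round(1))
# dishes and side wells
for n,hs in(("top",[(232/4+140,136/4+130),(376/4+140,124/4+130),(518/4+140,112/4+130)]),):
    for h in hs: print("dish",onz(n,*h,19).round(1))
s=cv2.imread("pics/side0.png"); m=cv2.inRange(cv2.cvtColor(s,cv2.COLOR_BGR2HSV),(0,0,170),(180,50,255)); m[:204]=0;m[285:]=0;m[:,:255]=0;m[:,330:]=0
for c in cv2.findContours(m,0,2)[0]:
    if cv2.contourArea(c)>150: M=cv2.moments(c); print("side well",onz("side",M["m10"]/M["m00"],M["m01"]/M["m00"],18).round(1))
go(585,-28,200,174.5)
E
```

```text
strainer [654.9 116.5] [652.1 120. ] tri [654.6 116.5  74.6]
bonnet [647.4  32.4] [646.3  38.8] tri [648.7  32.5  66.6]
stem [646.6 -43. ] [644.9 -34.3] tri [648.2 -43.4  74.3]
dish [653.8 112.7]
dish [649.1  33.4]
dish [644.6 -45.1]
side well [466.  142.9]
side well [455.9  63.3]
side well [449.9 -16.3]
[-1.3088  0.843   0.0772] [ 9.000e-04  5.000e-04 -6.735e-01] t 0.1
```

jog_arm --targets '[1,-0.11,0.057,0.01,0,0,-0.09,1,-0.22,0.114,0.02,0,0,-0.18,1,-0.33,0.171,0.03,0,0,-0.27,1,-0.44,0.228,0.04,0,0,-0.36,1,-0.55,0.285,0.05,0,0,-0.45]'

```text
t: 0.6
tool_pos: [398.6, -353.5, 210.8]
eef_rot: [[-0.427, -0.904, -0.0], [-0.904, 0.427, 0.0], [-0.0, 0.0, -1.0]]
wrist_force: [0.9, -0.6, -0.7]
opening: 1.001
gripper_force: 0.0
```

```bash
python3 -c "
from h import *
go(647,-41,180,176)"
```

```text
[-0.9716 -0.2276  0.0772] [ 2.000e-04  2.000e-04 -2.366e-01] t 0.6
```

jog_arm --targets '[1,-0.12,-0.028,0.01,0,0,-0.047,1,-0.24,-0.056,0.02,0,0,-0.094,1,-0.36,-0.084,0.03,0,0,-0.14,1,-0.48,-0.112,0.04,0,0,-0.19,1,-0.6,-0.14,0.05,0,0,-0.237]'

```text
t: 1.1
tool_pos: [553.0, -161.2, 190.9]
eef_rot: [[-0.071, -0.997, -0.0], [-0.997, 0.071, 0.0], [-0.0, 0.0, -1.0]]
wrist_force: [0.2, -0.9, -0.4]
opening: 1.001
gripper_force: 0.0
```

```bash
python3 -c "
from h import *
go(647,-41,180,176)"
```

```text
[-0.3164 -0.213   0.0272] [ 0.0002  0.0001 -0.001 ] t 1.1
```

jog_arm --targets '[1,-0.1,-0.07,0.01,0,0,0,1,-0.2,-0.14,0.02,0,0,0,1,-0.31,-0.21,0.03,0,0,0,1,-0.316,-0.213,0.08,0,0,0,1,-0.316,-0.213,0.127,0,0,0]'

```text
t: 1.6
tool_pos: [647.1, -41.4, 138.5]
eef_rot: [[-0.072, -0.997, -0.002], [-0.997, 0.072, 0.0], [-0.0, 0.002, -1.0]]
wrist_force: [-0.6, 0.3, -1.2]
opening: 1.001
gripper_force: 0.0
```

```bash
cat > look.py <<'E'
import sys; from h import *
X=arm.read_state()["tool_pos"]; print(X.round(1)); o=[]
for n in("top","side"):
    im=vision.capture(n)[:,:,::-1]; u,v=map(int,proj(n,X)); a,b=max(u-50,0),max(v-60,0)
    o.append(cv2.resize(im[b:b+120,a:a+100],(400,480),interpolation=2)); print(n,"crop origin",a,b,"TCP px",proj(n,X))
cv2.imwrite(sys.argv[1],np.hstack(o))
E
python3 look.py pics/a1.png
```

```text
[647.1 -41.4 138.5]
top crop origin 218 79 TCP px (np.float64(268.7843370397957), np.float64(139.2770946253693))
side crop origin 163 93 TCP px (np.float64(213.30201945985925), np.float64(153.68069343737827))
```

View pics/a1.png

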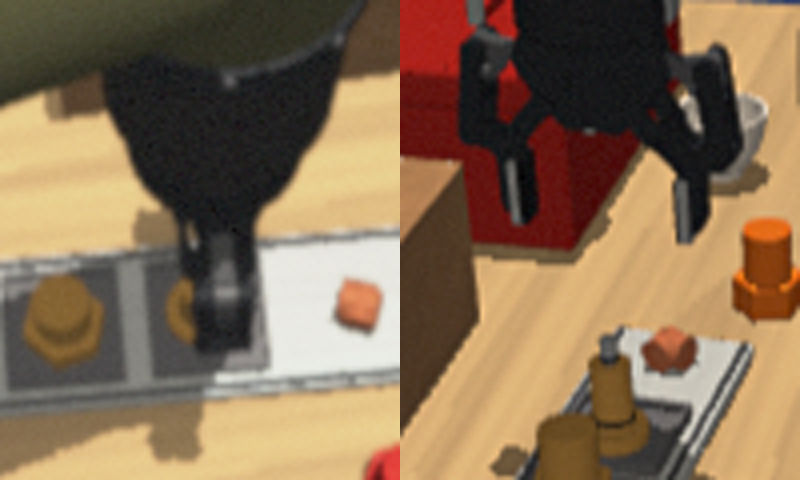

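The side half shows the fingertips at about (194,148) and (234,153), straddling the stem with its pin tip at (215,179). The top half shows the near finger at about (273,165), and the stem disc partly hidden just left of it. Next I compare these with the predicted pixels.

```bash
python3 -c "
from h import *
s=arm.read_state();X=s['tool_pos'];R=s['eef_rot']
for n in('top','side'):
  for sg in(1,-1):
    print(n,sg,np.round(proj(n,X+R@[0,sg*46,-13]),1))
for p in([647,-43,81],[647,-43,25],[647,-38,81],[647,-38,25],[647,-43,15]): print(p,np.round(proj('top',p),1),np.round(proj('side',p),1))
"
```

```text
top 1 [271.6 161.3]
top -1 [268. 116.]
side 1 [234.7 151.5]
side -1 [194.  146.7]
[647, -43, 81] [269.  148.4] [215.3 176.5]
[647, -43, 25] [268.5 156.3] [216.8 197.8]
[647, -38, 81] [266.6 148.7] [214.6 177.7]
[647, -38, 25] [266.2 156.6] [216.2 199. ]
[647, -43, 15] [268.4 157.6] [217.1 201.4]
```

jog_arm --targets '[1,-0.005,0,0.08,0,0,0,1,-0.005,0,0.16,0,0,0,1,-0.005,0,0.23,0,0,0,1,-0.005,0,0.264,0,0,0,0,-0.005,0,0.264,0,0,0]'

```text
t: 2.2
tool_pos: [645.7, -41.9, 33.4]
eef_rot: [[-0.075, -0.997, -0.003], [-0.997, 0.075, -0.0], [0.001, 0.003, -1.0]]
wrist_force: [0.0, -0.2, 0.5]
opening: 0.86
gripper_force: 0.0
```

jog_arm --targets '[0,0,0,0,0,0,0,0,0,0,0,0,0,0,0,0,0,0,0,0,0,0,0,0,0,0,0,0,0,0,0,0,0,0,0]'

```text
t: 2.7
tool_pos: [647.8, -41.4, 36.8]
eef_rot: [[-0.074, -0.997, 0.003], [-0.997, 0.074, -0.0], [-0.0, -0.003, -1.0]]
wrist_force: [0.2, 1.0, 6.3]
opening: 0.26
gripper_force: 58.8
```

jog_arm --targets '[0,0,0,-0.04,0,0,0,0,0,0,-0.1,0,0,0,0,0,0,-0.16,0,0,0,0,0,0,-0.2,0,0,0,0,0,0,-0.21,0,0,0]'

```text
t: 3.2
tool_pos: [647.6, -41.4, 121.6]
eef_rot: [[-0.075, -0.997, 0.003], [-0.997, 0.075, 0.001], [-0.001, -0.003, -1.0]]
wrist_force: [-0.3, 0.1, -1.7]
opening: 0.258
gripper_force: 59.0
```

```bash
python3 -c "
from h import *
go(463,139,117,176)"
```

```text
[-0.4151  0.4939  0.0102] [-0.0021  0.0005 -0.0032] t 3.2
```

jog_arm --targets '[0,-0.04,0.05,0,0,0,0,0,-0.11,0.13,0,0,0,0,0,-0.18,0.21,0,0,0,0,0,-0.25,0.29,0,0,0,0,0,-0.31,0.37,0,0,0,0]'

```text
t: 3.7
tool_pos: [506.5, 94.2, 117.5]
eef_rot: [[-0.075, -0.997, -0.002], [-0.997, 0.075, -0.0], [0.0, 0.002, -1.0]]
wrist_force: [0.9, 1.0, -1.3]
opening: 0.263
gripper_force: 59.3
```

jog_arm --targets '[0,-0.05,0.06,0,0,0,0,0,-0.09,0.1,0,0,0,0,0,-0.105,0.124,0,0,0,0,0,-0.105,0.124,0.05,0,0,0,0,-0.105,0.124,0.09,0,0,0]'

```text
t: 4.2
tool_pos: [461.6, 139.0, 81.8]
eef_rot: [[-0.074, -0.997, -0.001], [-0.997, 0.074, 0.0], [-0.0, 0.001, -1.0]]
wrist_force: [-0.0, -0.6, -2.6]
opening: 0.26
gripper_force: 59.3
```

```bash
python3 look.py pics/a2.png
```

```text
[461.6 139.   81.8]
top crop origin 141 189 TCP px (np.float64(191.87781700695152), np.float64(249.90073072704388))
side crop origin 235 176 TCP px (np.float64(285.2773184214901), np.float64(236.45106178090413))
```

View pics/a2.png

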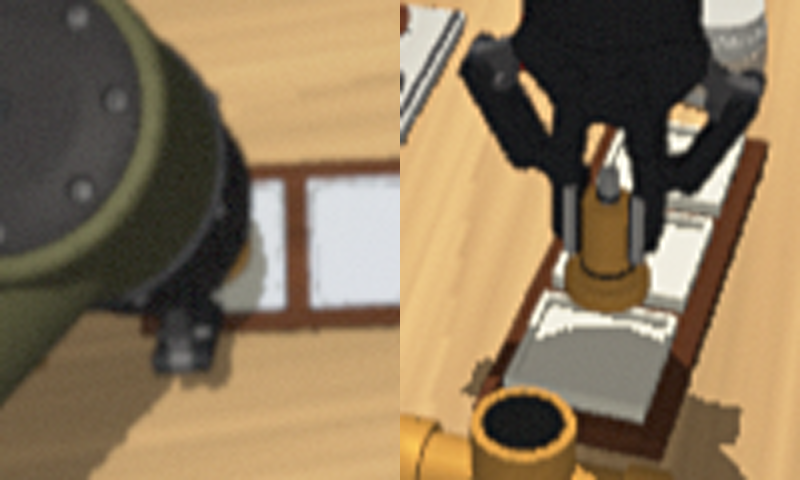

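The side half shows the stem held upright above the left well. Its disc underside is centred at about (287,248.5) and the well's rim centre at about (282.5,264.5). The top half shows the well mostly hidden by the arm.

```bash
python3 - <<'E'
from h import *
print("disc side",onz("side",287,248.5,62).round(1), "TCP",arm.read_state()["tool_pos"])
s=cv2.imread("pics/side0.png"); m=cv2.inRange(cv2.cvtColor(s,cv2.COLOR_BGR2HSV),(0,0,120),(180,60,255)); m[:204]=0;m[285:]=0;m[:,:255]=0;m[:,330:]=0
m=cv2.morphologyEx(m,cv2.MORPH_OPEN,np.ones((3,3)))
for c in cv2.findContours(m,0,2)[0]:
    if cv2.contourArea(c)>150:
        q=cv2.approxPolyDP(cv2.convexHull(c),3,True)[:,0]; print(q.tolist(),[onz("side",*p,21).round(0).tolist() for p in q])
E
```

```text
disc side [456.5 148.3] TCP [460.38846853 137.86087608  79.72128149]
[[273, 249], [303, 255], [295, 279], [261, 271]] [[490.0, 106.0], [431.0, 112.0], [436.0, 181.0], [500.0, 172.0]]
[[320, 209], [305, 252], [273, 245], [289, 209]] [[415.0, -48.0], [428.0, 103.0], [492.0, 94.0], [481.0, -36.0]]
```

```bash
python3 - <<'E'
from h import *
X=[461.2,138.7]
for z in(62,128,112): print(z,np.round(proj("side",X+[z]),1))
for v in((286.6,248.1,62),(286.6,218.2,128)): print(onz("side",*v))
im=vision.capture("side"); hsv=cv2.cvtColor(im,cv2.COLOR_RGB2HSV)
b=cv2.inRange(hsv,(8,100,60),(25,255,255)); 
for r in range(218,262,2):
    c=np.flatnonzero(b[r,260:320])+260; print(r,c.min() if len(c) else '',c.max() if len(c) else '',end=' | ')
w=cv2.inRange(hsv,(0,0,90),(180,45,255)); print()
for r in range(244,286,2):
    c=np.flatnonzero(w[r,250:330])+250; print(r,c.min() if len(c) else '',c.max() if len(c) else '',end=' | ')
t=vision.capture("top"); cv2.imwrite("pics/t_unused.png",t)
E
```

```text
62 [285.3 244.9]
128 [286.  215.6]
112 [285.8 222.9]
[457.40840788 147.32284582]
[458.89562501 146.18857207]
218 260 319 | 220 260 319 | 222 260 319 | 224 260 319 | 226 260 319 | 228 260 319 | 230 260 319 | 232 260 319 | 234 260 318 | 236 260 319 | 238 260 319 | 240 260 319 | 242 260 319 | 244 260 319 | 246 260 319 | 248 260 319 | 250 260 319 | 252 260 319 | 254 260 319 | 256 260 319 | 258 260 319 | 260 260 319 | 
244 274 308 | 246 274 308 | 248 297 307 | 250 271 306 | 252 270 305 | 254 268 300 | 256 268 303 | 258 267 303 | 260 266 302 | 262 265 302 | 264 264 301 | 266 263 300 | 268 262 299 | 270 261 299 | 272 261 298 | 274 275 297 | 276 277 296 | 278 280 296 | 280 290 295 | 282   | 284   |
```

jog_arm --targets '[0,0.009,-0.013,0.03,0,0,0,0,0.009,-0.013,0.06,0,0,0,0,0.009,-0.013,0.08,0,0,0,0,0.009,-0.013,0.09,0,0,0,0,0.009,-0.013,0.09,0,0,0]'

```text
t: 4.9
tool_pos: [466.7, 134.6, 46.0]
eef_rot: [[-0.075, -0.997, -0.001], [-0.997, 0.075, -0.001], [0.001, 0.001, -1.0]]
wrist_force: [0.3, -0.4, -2.3]
opening: 0.265
gripper_force: 59.3
```

```bash
python3 look.py pics/a3.png
```

```text
[466.7 134.6  46. ]
top crop origin 146 188 TCP px (np.float64(196.2801692725259), np.float64(248.68791976770297))
side crop origin 232 189 TCP px (np.float64(282.6138019607073), np.float64(249.87619296531085))
```

View pics/a3.png

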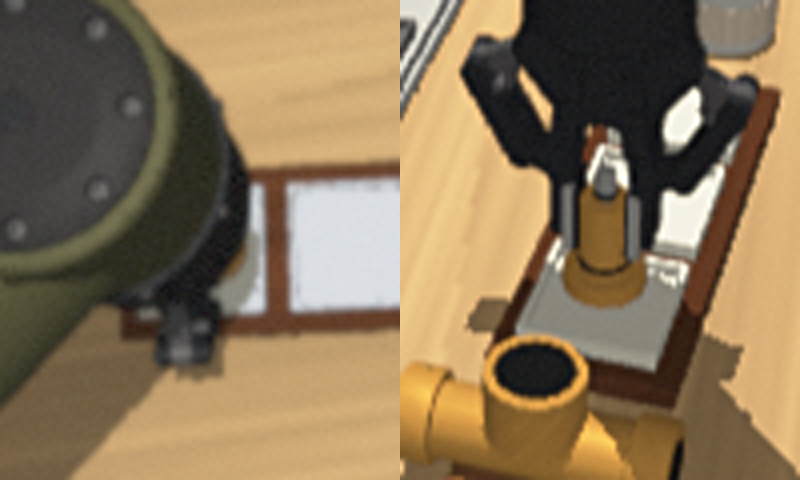

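The side half shows the stem's disc inside the left well's rim and roughly centred, standing about 10 mm above the floor. I'll lower it and release.

jog_arm --targets '[0,0,0,0.012,0,0,0,0,0,0,0.02,0,0,0,0,0,0,0.025,0,0,0,0,0,0,0.025,0,0,0]'

```text
t: 5.4
tool_pos: [467.0, 134.9, 36.9]
eef_rot: [[-0.075, -0.997, -0.0], [-0.997, 0.075, 0.0], [-0.0, 0.0, -1.0]]
wrist_force: [-0.4, -0.0, -1.9]
opening: 0.263
gripper_force: 59.5
```

jog_arm --targets '[0,0,0,0.003,0,0,0,0,0,0,0.005,0,0,0,0,0,0,0.005,0,0,0]'

```text
t: 5.7
tool_pos: [467.2, 134.9, 36.8]
eef_rot: [[-0.074, -0.997, 0.001], [-0.997, 0.074, -0.0], [0.0, -0.001, -1.0]]
wrist_force: [-7.4, -1.6, 9.7]
opening: 0.263
gripper_force: 60.7
```

Touched down, with 9.7 N upward on the wrist. I'll release and rise.

jog_arm --targets '[0.5,0,0,0,0,0,0,1,0,0,0,0,0,0,1,0,0,0,0,0,0,1,0,0,0,0,0,0,1,0,0,-0.05,0,0,0]'

```text
t: 6.2
tool_pos: [465.4, 134.0, 52.2]
eef_rot: [[-0.075, -0.997, -0.005], [-0.997, 0.075, -0.002], [0.003, 0.005, -1.0]]
wrist_force: [0.3, 0.2, 0.2]
opening: 1.002
gripper_force: 0.0
```

jog_arm --targets '[1,0,0,-0.1,0,0,0,1,0,0,-0.2,0,0,0,1,0,0,-0.22,0,0,0]'

```text
t: 6.5
tool_pos: [469.2, 135.6, 148.4]
eef_rot: [[-0.075, -0.997, 0.007], [-0.997, 0.075, 0.003], [-0.004, -0.007, -1.0]]
wrist_force: [0.6, 0.9, 0.1]
opening: 1.002
gripper_force: 0.0
```

```bash
python3 -c "
from h import *
go(647,36.5,130,176)"
```

```text
[ 0.214  -0.4615  0.0486] [-0.0045  0.0024 -0.0031] t 6.5
```

jog_arm --targets '[1,0.05,-0.1,0,0,0,0,1,0.1,-0.21,0,0,0,0,1,0.15,-0.32,0,0,0,0,1,0.2,-0.43,0,0,0,0,1,0.214,-0.463,0.02,0,0,0]'

```text
t: 7.0
tool_pos: [648.1, 33.0, 133.5]
eef_rot: [[-0.078, -0.997, -0.001], [-0.997, 0.078, -0.001], [0.001, 0.001, -1.0]]
wrist_force: [-0.7, 1.0, -0.8]
opening: 1.0
gripper_force: 0.0
```

jog_arm --targets '[1,0,0,0,0,0,0,1,0,0,0,0,0,0]'

```text
t: 7.2
tool_pos: [645.1, 35.4, 133.8]
eef_rot: [[-0.075, -0.997, -0.002], [-0.997, 0.075, -0.0], [0.001, 0.002, -1.0]]
wrist_force: [0.7, -0.2, -0.6]
opening: 1.002
gripper_force: 0.0
```

```bash
python3 look.py pics/b1.png; python3 -c "
from h import *
s=arm.read_state();X=s['tool_pos'];R=s['eef_rot']
for n in('top','side'):
  for sg in(1,-1):
    print(n,sg,np.round(proj(n,X+R@[0,sg*46,-13]),1))
go(647,35.5,39,176)"
```

```text
[645.1  35.4 133.8]
top crop origin 179 86 TCP px (np.float64(229.99610924351734), np.float64(146.49741509971903))
side crop origin 153 113 TCP px (np.float64(203.55672416847676), np.float64(173.6630274447472))
top 1 [230.5 167.3]
top -1 [227.8 121.6]
side 1 [224.7 170.5]
side -1 [181.6 164.6]
[ 0.0014 -0.005   0.241 ] [-0.0004  0.0001 -0.0027] t 7.3
```

View pics/b1.png

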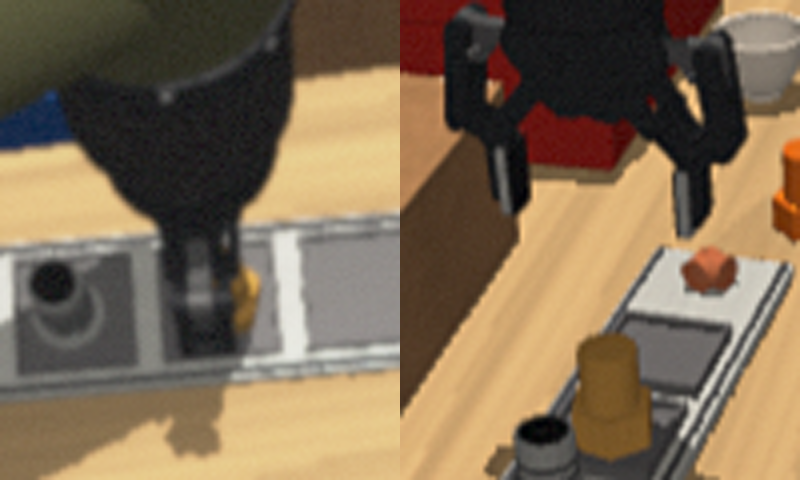

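The side half shows open fingertips at (180,166) and (225,172), straddling the bonnet with its top at (205,200). The top half shows the near finger at about (229,170), with the bonnet slightly to its right, so I'll shift a little to the right and descend.

jog_arm --targets '[1,0.006,-0.004,0.08,0,0,0,1,0.006,-0.004,0.16,0,0,0,1,0.006,-0.004,0.21,0,0,0,1,0.006,-0.004,0.236,0,0,0,1,0.006,-0.004,0.236,0,0,0]'

```text
t: 7.8
tool_pos: [645.8, 33.6, 39.8]
eef_rot: [[-0.074, -0.997, -0.001], [-0.997, 0.074, -0.0], [0.0, 0.001, -1.0]]
wrist_force: [0.3, 0.4, 0.2]
opening: 1.007
gripper_force: 0.0
```

jog_arm --targets '[0,0,0,0,0,0,0,0,0,0,0,0,0,0,0,0,0,0,0,0,0,0,0,0,0,0,0,0,0,0,0,0,0,0,0]'

```text
t: 8.3
tool_pos: [647.6, 33.3, 41.9]
eef_rot: [[-0.075, -0.997, 0.002], [-0.997, 0.075, 0.0], [-0.0, -0.002, -1.0]]
wrist_force: [-0.0, 0.1, 3.9]
opening: 0.355
gripper_force: 59.7
```

jog_arm --targets '[0,0,0,0,0,0,0,0,0,0,-0.04,0,0,0,0,0,0,-0.1,0,0,0,0,0,0,-0.16,0,0,0,0,0,0,-0.21,0,0,0]'

```text
t: 8.8
tool_pos: [646.4, 33.1, 125.8]
eef_rot: [[-0.075, -0.997, -0.001], [-0.997, 0.075, 0.0], [0.0, 0.001, -1.0]]
wrist_force: [-0.3, 0.8, -2.0]
opening: 0.352
gripper_force: 59.6
```

```bash
python3 look.py pics/b2.png; python3 -c "
from h import *
go(459.5,55,125,176)"
```

```text
[646.4  33.1 125.8]
top crop origin 181 86 TCP px (np.float64(231.36783390136503), np.float64(146.973831812066))
side crop origin 153 116 TCP px (np.float64(203.5894893616199), np.float64(176.43241432589596))
[-0.019   0.474   0.0062] [-0.003   0.0008 -0.0032] t 8.9
```

View pics/b2.png

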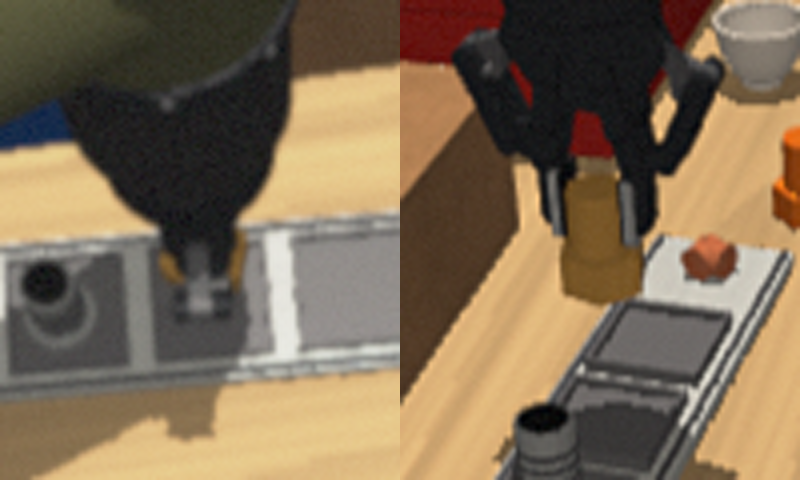

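The side half shows the bonnet lifted upright, and the top half shows it centred on the finger at about (231,155). Carry it to the middle well.

jog_arm --targets '[0,-0.005,0.07,0,0,0,0,0,-0.01,0.17,0,0,0,0,0,-0.015,0.27,0,0,0,0,0,-0.02,0.37,0,0,0,0,0,-0.025,0.44,0,0,0,0]'

```text
t: 9.4
tool_pos: [469.3, 56.1, 122.9]
eef_rot: [[-0.075, -0.997, -0.003], [-0.997, 0.075, -0.0], [0.0, 0.003, -1.0]]
wrist_force: [0.8, -0.2, -1.4]
opening: 0.354
gripper_force: 60.1
```

jog_arm --targets '[0,0,0.038,0,0,0,0,0,0,0.038,0.06,0,0,0,0,0,0.038,0.12,0,0,0,0,0,0.038,0.17,0,0,0,0,0,0.038,0.17,0,0,0]'

```text
t: 9.9
tool_pos: [454.0, 56.5, 52.2]
eef_rot: [[-0.075, -0.997, -0.007], [-0.997, 0.075, -0.002], [0.003, 0.007, -1.0]]
wrist_force: [-1.3, 0.1, -1.2]
opening: 0.355
gripper_force: 60.1
```

```bash
python3 look.py pics/b3.png; python3 -c "
from h import *
go(458,57.5,42,176)"
```

```text
[454.   56.5  52.2]
top crop origin 184 189 TCP px (np.float64(234.59796979291963), np.float64(249.0227102423697))
side crop origin 245 163 TCP px (np.float64(295.55089750922565), np.float64(223.51195835225693))
[-0.0013 -0.0038  0.0357] [ 0.0008 -0.0006 -0.0033] t 10.0
```

View pics/b3.png

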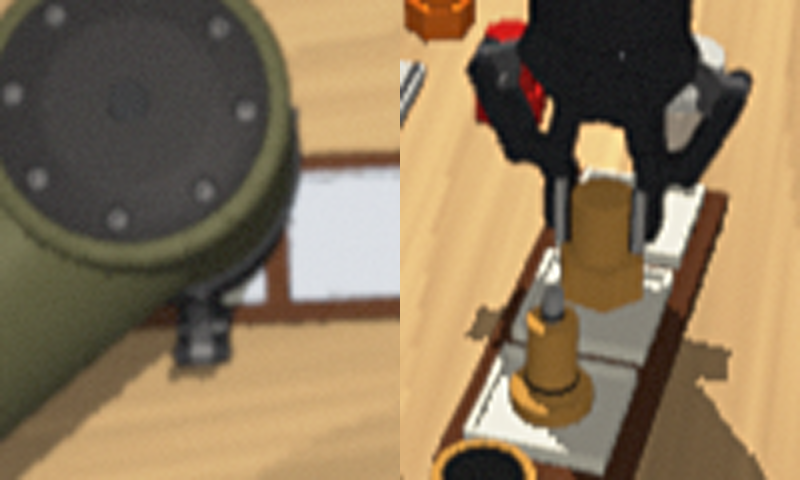

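The side half shows the stem standing flat in well 1 at about (283,260). The bonnet is upright over the middle well, inside its rim, and about 4 mm too far toward −x, so I'll correct that and lower.

jog_arm --targets '[0,0,-0.009,0.012,0,0,0,0,0,-0.009,0.024,0,0,0,0,0,-0.009,0.033,0,0,0,0,0,-0.009,0.036,0,0,0,0,0,-0.009,0.036,0,0,0]'

```text
t: 10.5
tool_pos: [460.4, 57.2, 42.1]
eef_rot: [[-0.075, -0.997, -0.0], [-0.997, 0.075, 0.0], [-0.0, 0.0, -1.0]]
wrist_force: [-0.2, 0.4, -2.0]
opening: 0.354
gripper_force: 60.5
```

jog_arm --targets '[0,0,0,0.002,0,0,0,0,0,0,0.004,0,0,0,0,0,0,0.004,0,0,0]'

```text
t: 10.8
tool_pos: [460.6, 57.2, 41.9]
eef_rot: [[-0.075, -0.997, 0.001], [-0.997, 0.075, -0.0], [-0.0, -0.001, -1.0]]
wrist_force: [-4.8, -0.2, 5.9]
opening: 0.357
gripper_force: 61.1
```

jog_arm --targets '[0.5,0,0,0,0,0,0,1,0,0,0,0,0,0,1,0,0,0,0,0,0,1,0,0,0,0,0,0,1,0,0,-0.05,0,0,0]'

```text
t: 11.3
tool_pos: [458.7, 56.6, 57.9]
eef_rot: [[-0.075, -0.997, -0.005], [-0.997, 0.075, -0.002], [0.002, 0.005, -1.0]]
wrist_force: [0.5, 0.6, -0.1]
opening: 1.0
gripper_force: 0.0
```

jog_arm --targets '[1,0,0,-0.1,0,0,0,1,0,0,-0.2,0,0,0,1,0,0,-0.2,0,0,0,1,0,0,-0.2,0,0,0]'

```text
t: 11.7
tool_pos: [460.8, 57.5, 141.4]
eef_rot: [[-0.075, -0.997, 0.002], [-0.997, 0.075, 0.001], [-0.002, -0.002, -1.0]]
wrist_force: [0.3, 0.4, -0.9]
opening: 1.002
gripper_force: 0.0
```

```bash
python3 -c "
from h import *
go(653.5,116.5,140,176)"
```

```text
[-0.183  -0.4693  0.0044] [-0.001   0.001  -0.0032] t 11.7
```

jog_arm --targets '[1,-0.04,-0.1,0,0,0,0,1,-0.08,-0.21,0,0,0,0,1,-0.13,-0.32,0,0,0,0,1,-0.17,-0.43,0,0,0,0,1,-0.183,-0.469,0,0,0,0]'

```text
t: 12.2
tool_pos: [654.5, 116.6, 135.6]
eef_rot: [[-0.075, -0.997, -0.006], [-0.997, 0.075, -0.002], [0.003, 0.006, -1.0]]
wrist_force: [-1.3, -0.2, -1.1]
opening: 1.001
gripper_force: 0.0
```

jog_arm --targets '[1,0,0,0,0,0,0,1,0,0,0,0,0,0]'

```text
t: 12.4
tool_pos: [652.4, 115.9, 138.3]
eef_rot: [[-0.075, -0.997, -0.003], [-0.997, 0.075, -0.001], [0.001, 0.003, -1.0]]
wrist_force: [0.5, -0.7, -0.1]
opening: 0.999
gripper_force: 0.0
```

```bash
python3 look.py pics/c1.png; python3 -c "
from h import *
go(653.5,116.5,40,176)"
```

```text
[652.4 115.9 138.3]
top crop origin 138 87 TCP px (np.float64(188.2592156791946), np.float64(147.94193235233757))
side crop origin 136 132 TCP px (np.float64(186.65424516634573), np.float64(192.7534301970058))
[-0.0017 -0.0032  0.2502] [ 0.0005 -0.0001 -0.0032] t 12.5
```

View pics/c1.png

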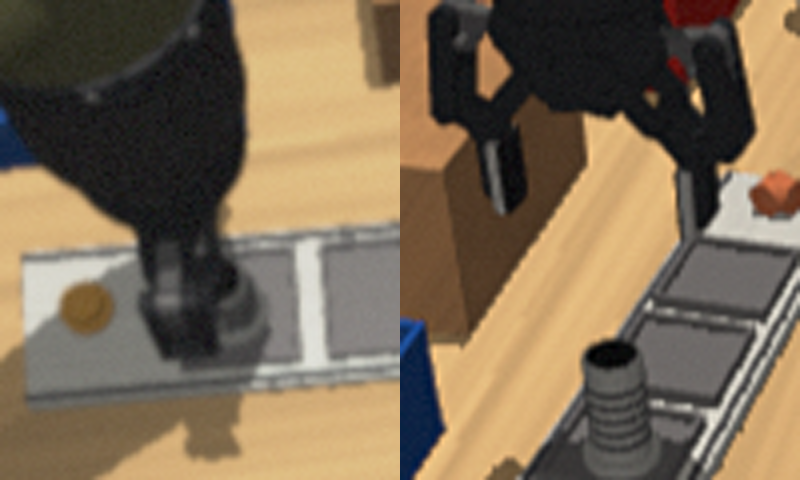

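The side half shows the open fingertips at (162,185) and (208,192), straddling the strainer with its mouth at (189,221). Both views agree with my estimate, so I'll descend and grip.

jog_arm --targets '[1,-0.002,-0.001,0.08,0,0,0,1,-0.002,-0.001,0.16,0,0,0,1,-0.002,-0.001,0.22,0,0,0,1,-0.002,-0.001,0.25,0,0,0,1,-0.002,-0.001,0.25,0,0,0]'

```text
t: 13.0
tool_pos: [652.1, 116.5, 39.2]
eef_rot: [[-0.075, -0.997, -0.002], [-0.997, 0.075, -0.001], [0.001, 0.002, -1.0]]
wrist_force: [-0.2, -0.0, -0.2]
opening: 1.003
gripper_force: 0.0
```

jog_arm --targets '[0,0,0,0,0,0,0,0,0,0,0,0,0,0,0,0,0,0,0,0,0,0,0,0,0,0,0,0,0,0,0,0,0,0,0]'

```text
t: 13.5
tool_pos: [654.0, 117.1, 41.7]
eef_rot: [[-0.075, -0.997, 0.002], [-0.997, 0.075, 0.0], [-0.001, -0.002, -1.0]]
wrist_force: [0.4, 0.1, 2.7]
opening: 0.336
gripper_force: 59.2
```

jog_arm --targets '[0,0,0,0,0,0,0,0,0,0,-0.04,0,0,0,0,0,0,-0.1,0,0,0,0,0,0,-0.17,0,0,0,0,0,0,-0.24,0,0,0]'

```text
t: 14.0
tool_pos: [653.0, 116.7, 137.7]
eef_rot: [[-0.075, -0.997, -0.001], [-0.997, 0.075, -0.0], [0.0, 0.001, -1.0]]
wrist_force: [0.0, 1.1, -0.4]
opening: 0.338
gripper_force: 59.2
```

```bash
python3 -c "
from h import *
go(451,-22,140,176)"
```

```text
[ 0.3836  0.4775 -0.0051] [ 0.0007 -0.0002 -0.0033] t 14.0
```

jog_arm --targets '[0,0.05,0.06,0,0,0,0,0,0.12,0.15,0,0,0,0,0,0.19,0.24,0,0,0,0,0,0.26,0.33,0,0,0,0,0,0.33,0.41,0,0,0,0]'

```text
t: 14.5
tool_pos: [478.1, -3.4, 136.8]
eef_rot: [[-0.075, -0.997, -0.0], [-0.997, 0.075, 0.0], [-0.0, 0.0, -1.0]]
wrist_force: [0.2, -0.6, 0.4]
opening: 0.338
gripper_force: 59.5
```

jog_arm --targets '[0,0.053,0.067,0,0,0,0,0,0.053,0.067,0.06,0,0,0,0,0.053,0.067,0.13,0,0,0,0,0.053,0.067,0.19,0,0,0,0,0.053,0.067,0.2,0,0,0]'

```text
t: 15.0
tool_pos: [449.6, -22.0, 53.9]
eef_rot: [[-0.075, -0.997, -0.005], [-0.997, 0.075, -0.0], [0.001, 0.005, -1.0]]
wrist_force: [-0.6, 0.4, -1.5]
opening: 0.337
gripper_force: 59.5
```

```bash
python3 look.py pics/c2.png; python3 -c "
from h import *
go(451.5,-21.5,41.5,176)"
```

```text
[449.6 -22.   53.9]
top crop origin 222 185 TCP px (np.float64(272.98762473937757), np.float64(245.4819856998141))
side crop origin 253 141 TCP px (np.float64(303.014305079046), np.float64(201.40816968407233))
[-0.0008 -0.0002  0.0381] [ 0.0006 -0.0004 -0.0032] t 15.1
```

View pics/c2.png

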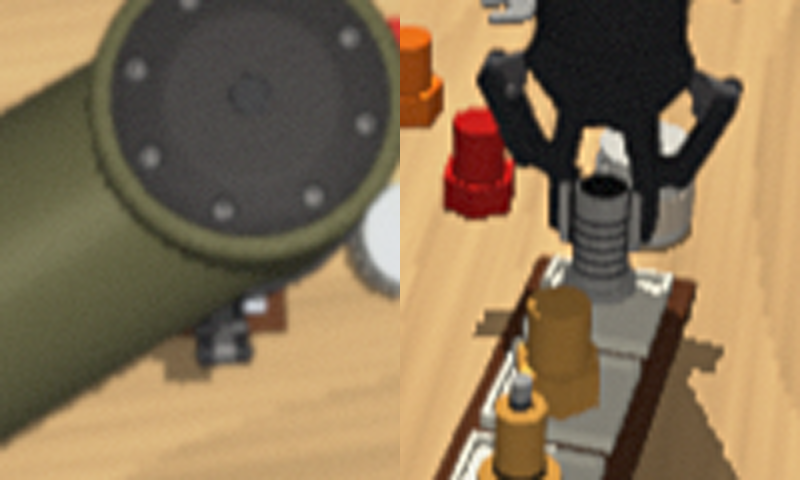

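The side half shows the strainer upright inside the right well's rim at about (304,212), about 2 mm too far toward −x. I'll nudge it and lower. The bonnet stands in the middle well at (292,235).

jog_arm --targets '[0,-0.004,-0.005,0.012,0,0,0,0,-0.004,-0.005,0.024,0,0,0,0,-0.004,-0.005,0.032,0,0,0,0,-0.004,-0.005,0.036,0,0,0,0,-0.004,-0.005,0.036,0,0,0]'

```text
t: 15.6
tool_pos: [453.7, -20.2, 42.0]
eef_rot: [[-0.075, -0.997, -0.0], [-0.997, 0.075, -0.0], [0.0, 0.0, -1.0]]
wrist_force: [-0.3, 0.4, -0.8]
opening: 0.339
gripper_force: 59.5
```

jog_arm --targets '[0,0,0,0.002,0,0,0,0,0,0,0.004,0,0,0,0,0,0,0.004,0,0,0]'

```text
t: 15.9
tool_pos: [454.0, -20.2, 41.6]
eef_rot: [[-0.075, -0.997, 0.001], [-0.997, 0.075, -0.0], [0.0, -0.001, -1.0]]
wrist_force: [-4.1, 0.3, 5.1]
opening: 0.336
gripper_force: 60.5
```

Touched. I'll release, rise and move aside.

jog_arm --targets '[0.5,0,0,0,0,0,0,1,0,0,0,0,0,0,1,0,0,0,0,0,0,1,0,0,0,0,0,0,1,0,0,-0.05,0,0,0]'

```text
t: 16.4
tool_pos: [452.0, -20.4, 57.9]
eef_rot: [[-0.075, -0.997, -0.005], [-0.997, 0.075, -0.001], [0.001, 0.005, -1.0]]
wrist_force: [1.0, -0.4, -0.1]
opening: 0.998
gripper_force: 0.0
```

jog_arm --targets '[1,0,0,-0.1,0,0,0,1,0,0,-0.2,0,0,0,1,0,0,-0.3,0,0,0,1,0.1,0,-0.36,0,0,0,1,0.2,0,-0.36,0,0,0]'

```text
t: 16.9
tool_pos: [449.4, -100.4, 209.1]
eef_rot: [[-0.072, -0.997, 0.007], [-0.997, 0.072, 0.0], [-0.001, -0.007, -1.0]]
wrist_force: [1.6, 0.4, -0.6]
opening: 0.999
gripper_force: 0.0
```

jog_arm --targets '[1,0.12,0,0,0,0,0,1,0.24,0,0,0,0,0,1,0.36,0,0,0,0,0,1,0.48,0,0,0,0,0,1,0.5,0,0,0,0,0]'

```text
t: 17.4
tool_pos: [431.5, -303.2, 203.7]
eef_rot: [[-0.08, -0.997, -0.002], [-0.997, 0.08, -0.0], [0.0, 0.002, -1.0]]
wrist_force: [-0.2, 1.1, 0.0]
opening: 1.005
gripper_force: 0.0
```

```bash
python3 - <<'E'
from h import *
t=vision.capture("top")[:,:,::-1]; s=vision.capture("side")[:,:,::-1]
cv2.imwrite("pics/end.png",np.hstack([cv2.resize(t[195:295,120:340],(440*9//10,180)) if 0 else cv2.resize(t[195:295,170:300],(390*1,300),interpolation=2),cv2.resize(s[185:285,240:370],(390,300),interpolation=2)]))
E
```

```text
(no output)
```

View pics/end.png

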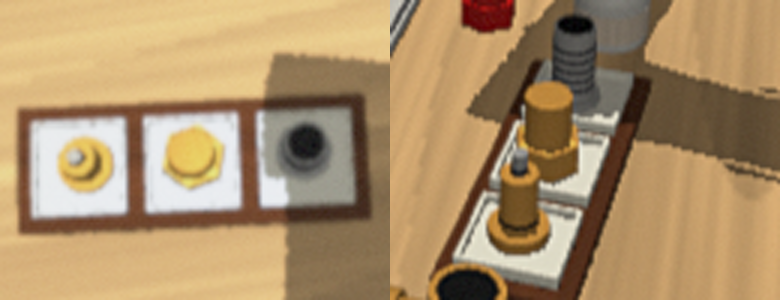

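The stem, bonnet and strainer stand upright inside their wells, counting away from the valve body. In the top view their pixels are about (198,249), (235,247) and (272,244). The arm is clear of everything.

```bash
python3 -c "
from cell import arm
print(arm.hand_in())"
```

```text
the job is handed in; nothing more can be done
None
```

I moved all three parts and handed the job in: stem in the well next to the valve body, bonnet in the middle, strainer farthest away. All stood upright inside their wells in the final picture, with the arm clear, at about 17.5 s of the 80 s allowed.

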